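Seat a tube block on a shaker's hidden locating pins and hold it down for clamping

ROBOT

A 7-joint arm with a two-finger parallel gripper is mounted at the origin on a cart in front of the work surface, level with it; the furniture and walls round the work are solid. World frame = base frame: x ahead of the robot, y to its left, z up, the work surface at z = 0. Lengths are in m, angles in rad, forces in N, time in s.
With the tool pointing down it reaches from about 0.35 to 0.9 m from the base axis. Payload 8.1 kg.
Tool frame: the origin (TCP) lies where the fingers leave the gripper's body, on its centre line; the fingertips stand 66 mm ahead of it and the grasp point (between the pads) lies 47 mm ahead of it; z points along the fingers, y is the line along which they close (so a half turn about z gives the same grasp; the last joint's range is limited). The gripper opens to 92 mm and grips with 3 to 60 N. Pads are 19 mm wide; open, the fingers measure 130 mm over their backs; the gripper's body (75 mm by 190 mm) begins 47 mm behind the grasp point.
Start: joints at [1.197, 0.434, 0.025, 1.573, -0.012, 1.134, -0.075], TCP at [0.167, -0.602, 0.292] pointing down, gripper open.
Joint ranges: [-2.62, 2.62], [-0.44, 2.09], [-1.27, 1.32], [0.08, 2.57], [-1.32, 4.46], [0.12, 2], [-2.74, 2.74]. Speed limits (rad/s): [2.22, 2.22, 3.01, 3.01, 3.14, 3.14, 3.14].

INTERFACE

Orientations are given as a rotation vector (axis times angle).
In Python, from cell import arm gives the robot as it stands.
- The arm moves only by the tool send_rows, never from a script. Its argument "motion" is text: rows parted by semicolons, each of 7 numbers parted by spaces: the closure, from 0 (fully open) to 1 (shut), then the shift along the world's x, y, z in m, then the turn, a rotation vector about the world's x, y, z in degrees. A call has 1 to 5 rows; each row shifts and turns the commanded pose from where the row before left it; what a row does not reach is not made up. A row lasts 1/8 s, in which the tool goes at most 62.5 mm and 10.7 degrees, less where a joint would pass 70% of its speed; a pose out of reach is approached as far as the arm can. A call is refused whole if a number of a shift passes 0.0625 or a number of a turn 10.7, either way. A call with a gripper value outside its range is refused whole. The fingers move at their own pace and stop on an object; "force" is the grip in N (left out, the last holds). Time passes only in rows, so rows that do not move let the fingers close. It gives the time, the measured TCP pose, the force, the opening and the grip force at its end, in the units of the state.
- arm.observe(): the state, without advancing time (a new reading comes with each control period).
- arm.get_image(name): name is "scene" or "top"; returns (picture, depth): 480x640x3 uint8, blue, green, red; 480x640 float32, m along the optical axis (not along the pixel's ray), 0 where there is no reading.
- arm.camera_model(name): a dict with "fx", "fy", "cx", "cy" (pixels), "D" ([k1, k2, p1, p2, k3] as OpenCV has them; the pictures are not rectified), "view" (4x4, takes a point from world to camera coordinates). Camera axes: x right, y down, z forward; pixel columns grow to the right and rows downward; lengths in m; the calibration is good to about 2 mm. A picture is of the moment at which its call begins. camera_model takes no time and is no camera call.
- arm.sign_off(): hands the job in; it is judged then, once.
The state is a dict: "clock": time; "joints": joint angles; "dq": joint speeds; "joint_efforts": joint torques, N m; "position": TCP position; "ee_rot": TCP orientation; "force": force on the tool from outside, world axes, zero at the start; "ft_torque": the same for the moment, N m; "width": opening from 0.0 (shut) to 1.0 (fully open); "gripper_force": force on a finger pad.
Only numpy, scipy, OpenCV 4.12 (cv2) and the standard library are available. Lean on these libraries where they do the work, as an engineer would, in place of code of your own. Each camera call takes 0.05 s, during which the arm holds its last target. There are 200 camera calls.

TASK

The aluminium tube block has to go onto the little heated shaker: first push the shaker's front release lever down through its whole stroke so that the two end catches swing out of the way and stay open. Then pick up the block and slide it along over the seat until it drops onto the two locating pins (they are hidden once the block covers them, and the carriage has stopped just anywhere in its stroke), and press it down against the sprung heater plate until it is fully home. Finish still holding it pressed home so that I can close the clamp, and leave everything else on the bench where it is.

Things in the scene. Friction and masses are not known exactly. Their poses are not given: they have to be found in the camera images.
- mixer: Reciprocating heated shaker, fixed: low white box 190 mm deep (x) by 230 mm wide (y), deck 66 mm up. Origin: centre of underside; x from its front (display, knob, lever) to its back, z up. On top an aluminium carriage (124 x 186 mm, top 80 mm up) that runs along the shaker's y; a brake holds it (25 N). It has halted anywhere from y = -8 to +8 mm, with all that stands on it.
- seat (a point): Fixed to the shaker above its origin: nominal point midway between the tips of the two steel locating pins, 104 mm above the bench; the true middle is up to 8 mm from it along the shaker's y, exact in x. Pins: 70 mm apart along y, 9 mm thick, last 4 mm tapered to 3 mm. They stand 12 mm above the sprung heater plate (66 x 100 mm, top 92 mm up). Axes as the shaker's.
- catch_line (a point): Fixed to the shaker, over its middle at 109 mm: the top of the two steel catches, which stand on the carriage 64 mm to either side along y. Closed, they hook 12 mm inward over the seat (hook 102 to 109 mm up) and stop the block; open, they are folded outward, below the pin tips.
- pad (a point): Fixed to the shaker: middle of the top of the release lever's black pad (30 mm along x, 46 mm along y) with the lever up, 117 mm in front of the shaker's middle; x exact, y off by the carriage position (up to 8 mm), 99 mm above the bench; it goes down to 72 mm. A straight push down takes about 5 N; it snaps over centre at half stroke and stays down by itself.
- release (a joint): Release lever of the catches, rad: 0 = up, catches closed (as found), 0.5 = fully down on its stop, catches open. Its hinge is 55 mm behind the pad's middle.
- heater (a joint): Travel of the sprung heater plate downwards, m: 0 = up, 0.005 = pressed fully down on its stop. It starts to move at about 7 N (the block's own weight does not move it) and takes about 14 N at the stop, block's weight included.
- block: Aluminium tube block, 0.3 to 0.5 kg, 3 x 5 wells on top. Origin: centre of underside; z up, y along its length. Flange 56 (x) by 116 (y) by 14 mm, on it a body 56 by 88 mm; top 42 mm up. Grip across the 56 mm. Below, two 11.5 mm square bores 20 mm deep at y = -35, +35 mm; either way round fits the pins. Underside is 104 mm up on the pin tips, 92 dropped on, 87 pressed home.
- rack: Bystander: microtube rack 56 x 136 x 52 mm, to be left alone. Origin: centre of its underside.
- timer: Bystander: bench timer 70 x 66 x 21 mm, to be left alone.
- pipette: Bystander: single-channel pipette lying down, 222 mm long, to be left alone.
- tip_box: Bystander: box of pipette tips 94 x 127 x 93 mm, to be left alone.
- bottle: Bystander: clear bottle with cap, 64 mm diameter, 150 mm tall, to be left alone.
- plate96: Bystander: white 96-well plate 86 x 128 x 14 mm, to be left alone.
There are look-alikes about, which are no part of the job. What is meant by the block is not blue, and is the larger of those in its own colour.

How it is judged:
On the way, in this order (a step that is already met when the one before it is completed fails the run):
1. the release lever is pushed fully down (joint over 0.46 of 0.5 rad) (value of joint release above 0.46 rad), for 0.2 s.
2. the block has dropped onto both pins (underside within 3 mm of the unpressed heater plate, lying square) (z of block in the frame of mixer below 0.095 m and x of block in the frame of mixer between -0.003 and 0.003 m and y of block in the frame of mixer between -0.012 and 0.012 m and angle between the y axis of block and the y axis of mixer, either way round below 0.07 rad and angle between block's own z axis and vertical below 0.06 rad), for 0.1 s.
At the end, for the whole second after the job is handed in: The fingers still hold the block (over 3 N) at rest on both pins, square to the shaker (4 degrees, x within 3 mm, y within the carriage stroke), underside below 88.5 mm, heater plate pressed at least 4 of its 5 mm, lever still down (over 0.46 rad) (z of block in the frame of mixer below 0.0885 m and x of block in the frame of mixer between -0.003 and 0.003 m and y of block in the frame of mixer between -0.012 and 0.012 m and angle between the y axis of block and the y axis of mixer, either way round below 0.07 rad and angle between block's own z axis and vertical below 0.06 rad and value of joint heater above 0.004 m and value of joint release above 0.46 rad and contact force between the fingers and block above 3 N and linear speed of block below 0.02 m/s); the arm keeps its last pose, push and grip.
It fails at once if a bystander (microtube rack, timer, pipette, tip box, bottle, microplate) is shifted by more than 3 cm (distance of any of rack, timer, pipette, tip_box, bottle, plate96 from where it was at the start of the episode above 0.03 m).
It also fails if it takes over 56 s, if anything falls off the work surface, if the arm or the gripper's body presses on something with over 40 N, if the wrist force passes 120 N, or if a joint passes its speed limit or range.

## Working session

There is one attempt and no reset: what is moved stays moved. The work goes in short steps, Python scripts to look and compute and a tool call to move; the robot and the scene stay as the last step left them, time stands still between calls to the robot, and variables do not carry over. Pictures are saved under pics/ and viewed, at most 10 in all, crops included, and the job is handed in when it is done.

Besides the shell and the picture viewer there is one more tool, called after "Emit:" as name(argument=value, ...) on one line, values as JSON. send_rows: Moves the arm, as the interface text tells. Its arguments: {"type":"object","properties":{"motion":{"type":"string"},"force":{"type":"number"}},"required":["motion"]}

```bash
mkdir -p pics; ls; cat > h.py <<'E'
import numpy as np,cv2
from cell import arm
def grab(n):
    im,d=arm.get_image(n); return im,d,arm.camera_model(n)
def ray(m,uv):
    K=np.array([[m['fx'],0,m['cx']],[0,m['fy'],m['cy']],[0,0,1.]])
    p=cv2.undistortPoints(np.array(uv,float).reshape(-1,1,2),K,np.array(m['D'],float)).reshape(-1,2)
    V=np.array(m['view']);R,t=V[:3,:3],V[:3,3]
    return -R.T@t,(np.c_[p,np.ones(len(p))]@R)   # dir has cam z=1
def onplane(m,uv,z):
    o,d=ray(m,uv); return o+d*((z-o[2])/d[:,2])[:,None]
def cloud(m,d):
    v,u=np.mgrid[0:480,0:640]; o,r=ray(m,np.c_[u.ravel(),v.ravel()])
    return (o+r*d.reshape(-1,1)).reshape(480,640,3)
def proj(m,P):
    K=np.array([[m['fx'],0,m['cx']],[0,m['fy'],m['cy']],[0,0,1.]]);V=np.array(m['view'])
    return cv2.projectPoints(np.array(P,float).reshape(-1,1,3),cv2.Rodrigues(V[:3,:3])[0],V[:3,3],K,np.array(m['D'],float))[0].reshape(-1,2)
E
python3 - <<'E'
from h import *
for n in('scene','top'):
    im,d,m=grab(n); cv2.imwrite(f'pics/{n}0.png',im); np.savez(f'{n}0.npz',im=im,d=d)
    V=np.array(m['view']);print(n,-V[:3,:3].T@V[:3,3],V[2,:3],m['fx'])
print(arm.observe())
E
```

```text
pics
scene [-0.7062499  -0.63962782  1.27626788] [ 0.65736987  0.42357909 -0.62325405] 526.267573432374
top [-0.35697664  0.55324533  1.7803469 ] [ 0.45528594 -0.19031982 -0.86976611] 581.0139763097918
{'clock': 0.1, 'joints': array([ 1.19740789,  0.43514348,  0.02496509,  1.57399586, -0.01157003,
        1.13404849, -0.07512515]), 'dq': array([ 1.20769072e-03, -1.91480392e-04,  1.11652213e-04, -5.07369954e-03,
       -1.14267732e-03, -6.11090882e-04, -3.46073555e-05]), 'joint_efforts': array([ 4.13838003e-03, -6.69128609e+01,  9.88512374e-01, -3.15147042e+01,
       -6.04239525e-02,  3.72616947e-02,  1.14829427e-04]), 'position': array([ 0.16703392, -0.60187481,  0.29153339]), 'ee_rot': array([-3.11146147e+00, -4.23749782e-01,  5.46428769e-04]), 'force': array([-0.18445494,  0.50104094,  0.42489097]), 'ft_torque': array([ 0.00373398, -0.00162306,  0.00291103]), 'gripper_force': 0.0, 'width': 1.0000002305576068}
```

View pics/scene0.png

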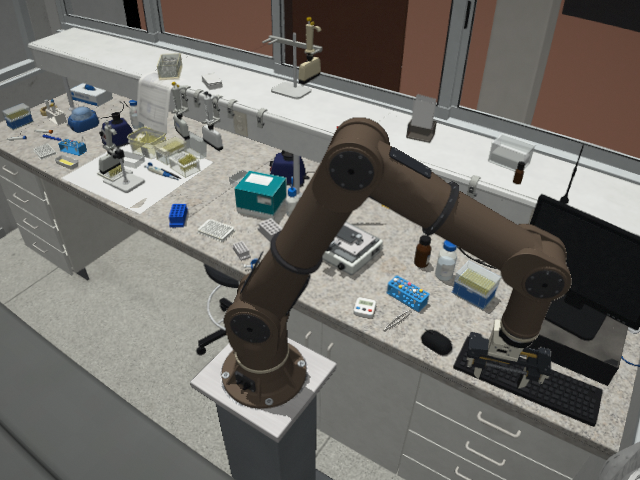

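View pics/top0.png

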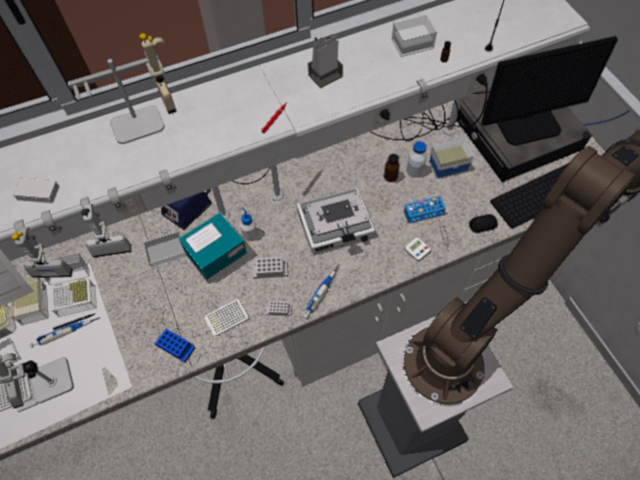

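The scene view is partly blocked by the arm. In the top view the shaker is at about (337,220), the larger grey block at (270,267), a small grey look-alike at (278,308), and the pipette at (322,292).

```bash
cat > m.py <<'E'
from h import *
z=np.load('top0.npz');im,d=z['im'],z['d'];m=arm.camera_model('top')
C=cloud(m,d);np.save('C.npy',C)
cv2.imwrite('pics/crop.png',cv2.resize(im[180:330,240:390],(600,600),interpolation=cv2.INTER_CUBIC))
def rect(mask,name,z):
    n,l,s,c=cv2.connectedComponentsWithStats(mask.astype(np.uint8))
    for i in range(1,n):
        if s[i,4]>60:
            P=C[l==i]; r=cv2.minAreaRect((P[:,:2]*1000).astype(np.float32)); print(name,c[i].round(),s[i,4],'z',np.median(P[:,2]).round(4),[np.round(q,1) for q in r])
v,u=np.mgrid[0:480,0:640]
roi=(u>245)&(u<300)&(v>245)&(v<325)
rect(roi&(C[...,2]>.03)&(C[...,2]<.06),'blk',0)
roi=(u>285)&(u<390)&(v>180)&(v<260)
for a,b in((.061,.071),(.075,.085),(.088,.096),(.096,.115),(.05,.2)): rect(roi&(C[...,2]>a)&(C[...,2]<b),(a,b),0)
E
python3 m.py
```

```text
blk [269. 265.] 386 z 0.0396 [array([526.6, 377.2]), array([85.2, 65.8]), np.float64(68.2)]
(0.061, 0.071) [317. 225.] 375 z 0.0655 [array([603. , 152.8]), array([110. , 172.9]), np.float64(83.1)]
(0.061, 0.071) [359. 227.] 142 z 0.0654 [array([520.1,  44.6]), array([77.7, 42.8]), np.float64(77.3)]
(0.075, 0.085) [336. 214.] 790 z 0.0796 [array([591.8,  93.5]), array([187.6, 150. ]), np.float64(81.5)]
(0.088, 0.096) [337. 211.] 319 z 0.0915 [array([597.6,  91.6]), array([102.7,  72.7]), np.float64(82.7)]
(0.096, 0.115) [348. 238.] 80 z 0.1001 [array([487.1, 106.7]), array([45.1, 43.6]), np.float64(86.1)]
(0.05, 0.2) [335. 218.] 2989 z 0.0766 [array([579.5, 103.3]), array([229.7, 229.8]), np.float64(82.9)]
```

View pics/crop.png

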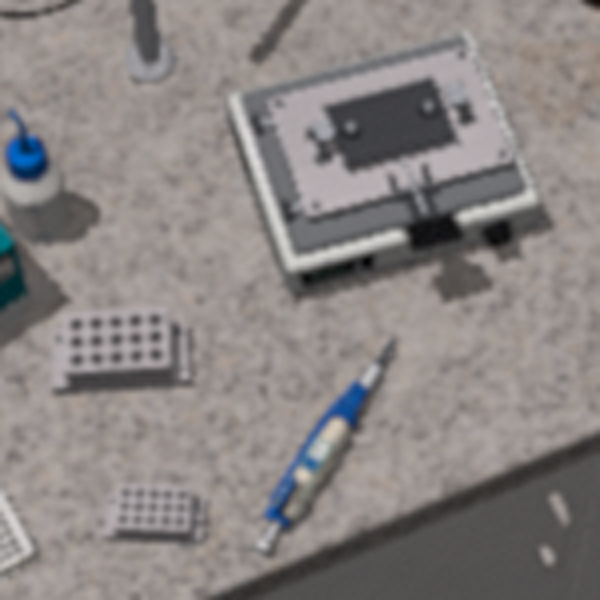

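The crop shows the block, with 5x3 wells, at crop (120,340). The heater plate carries two visible pins at crop (351,127) and (430,105), and the black pad is at (434,232). I'll refine all of these with blob centroids.

```bash
cat > m2.py <<'E'
from h import *
z=np.load('top0.npz');im=z['im'];m=arm.camera_model('top')
S=8
g=cv2.cvtColor(cv2.resize(im[180:330,240:390],None,fx=S,fy=S,interpolation=cv2.INTER_CUBIC),cv2.COLOR_BGR2GRAY)
def full(p): return (np.array(p)+.5)/S-.5+[240,180]
def blobs(mask,x0,y0,x1,y1,amin,amax):
    n,l,s,c=cv2.connectedComponentsWithStats(np.ascontiguousarray(mask[y0*2:y1*2,x0*2:x1*2]).astype(np.uint8))
    return [(c[i]+[x0*2,y0*2],s[i,4]) for i in range(1,n) if amin<s[i,4]<amax],l
bh=cv2.morphologyEx(g,cv2.MORPH_BLACKHAT,np.ones((45,45)))
W,_=blobs(bh>45,60,308,180,378,50,2000); print('wells',[(c.round(0)/2).tolist()+[int(a)] for c,a in W])
P=onplane(m,full([c for c,a in W]),.042)
print(P[:,:2].round(4)); 
q=P[:,:2]; r=cv2.minAreaRect((q*1000).astype(np.float32));print(len(q),q.mean(0),r)
e=np.linalg.svd(q-q.mean(0))[2][0];print('yaw y-axis deg',np.degrees(np.arctan2(e[1],e[0])))
# heater
dk=cv2.morphologyEx((g<95).astype(np.uint8),cv2.MORPH_OPEN,np.ones((9,9)))
for name,box,zz in(('heater',(300,70,480,180),.092),('pad',(395,205,470,255),.0985)):
    b,l=blobs(dk,*box,2000,1e6)
    x0,y0,x1,y1=box
    cs,_=cv2.findContours(dk[y0*2:y1*2,x0*2:x1*2],cv2.RETR_EXTERNAL,cv2.CHAIN_APPROX_NONE)
    c=max(cs,key=cv2.contourArea).reshape(-1,2)+[x0*2,y0*2]
    Q=onplane(m,full(c),zz); r=cv2.minAreaRect((Q[:,:2]*1000).astype(np.float32));print(name,r)
th=cv2.morphologyEx(g,cv2.MORPH_TOPHAT,np.ones((61,61)))
for b in((338,110,366,140),(416,90,444,120)):
    w=np.clip(th[b[1]*2:b[3]*2,b[0]*2:b[2]*2].astype(float)-40,0,None); v,u=np.mgrid[b[1]*2:b[3]*2,b[0]*2:b[2]*2]
    p=[(u*w).sum()/w.sum(),(v*w).sum()/w.sum()];print('pin px',np.array(p)/2,onplane(m,full([p]),.100)[0])
E
python3 m2.py
```

```text
wells [[135.5, 320.5, 399], [155.0, 319.5, 357], [115.5, 322.0, 354], [96.0, 323.5, 374], [76.5, 324.5, 387], [175.0, 344.5, 1127], [155.5, 336.5, 412], [135.5, 338.5, 392], [116.5, 339.5, 406], [96.5, 340.5, 374], [76.5, 342.0, 401], [156.0, 354.5, 329], [136.5, 356.0, 313], [116.5, 357.5, 353], [77.0, 360.0, 392], [96.5, 358.5, 305]]
[[0.5368 0.3554]
 [0.5308 0.34  ]
 [0.5423 0.3709]
 [0.5482 0.3863]
 [0.554  0.4019]
 [0.5022 0.3334]
 [0.5157 0.3457]
 [0.5212 0.3614]
 [0.5269 0.3765]
 [0.5328 0.3921]
 [0.5387 0.4076]
 [0.5002 0.3516]
 [0.5057 0.3668]
 [0.5113 0.3825]
 [0.5229 0.4133]
 [0.5173 0.3978]]
16 [0.52543239 0.37395096] ((524.14208984375, 369.1444091796875), (82.2107925415039, 33.32341766357422), 69.74212646484375)
yaw y-axis deg 66.81476824894628
heater ((596.247802734375, 101.39427185058594), (118.16612243652344, 67.47598266601562), 82.90091705322266)
pad ((483.7836608886719, 105.57305145263672), (62.042213439941406, 47.25129699707031), 65.3294448852539)
pin px [350.33963002 126.33507035] [0.60335289 0.12581614 0.1       ]
pin px [428.30159363 105.67569721] [0.59441957 0.05657945 0.1       ]
```

Block: centre about (0.527, 0.3765), long axis at 69.6°. The well at crop (175,344) was an outlier, so I left it out. Pins are 69.8 mm apart, as they should be, with the midpoint near (0.599, 0.091) and shaker yaw about -7.3°. The pad is at about (0.483, 0.106), which agrees with 117 mm in front. I'll cross-check the pins in the scene view.

```bash
cat > m3.py <<'E'
from h import *
z=np.load('scene0.npz');im,d=z['im'],z['d'];m=arm.camera_model('scene')
print('proj pins',proj(m,[[.6035,.1258,.100],[.5945,.0566,.100]]))
cv2.imwrite('pics/crop2.png',cv2.resize(im[205:285,310:410],(800,640),interpolation=cv2.INTER_CUBIC)[:600])
C=np.load('C.npy')
# tall stuff near the way
for lo,hi in ((.10,.3),(.06,.3)):
    M=(C[...,2]>lo)&(C[...,2]<.3)&(C[...,0]>.3)&(C[...,0]<.85)&(abs(C[...,1])<.62)
    n,l,s,c=cv2.connectedComponentsWithStats(M.astype(np.uint8))
    for i in range(1,n):
        if s[i,4]>15: P=C[l==i]; print(lo,c[i].round(),P.min(0).round(3),P.max(0).round(3))
E
python3 m3.py
```

```text
proj pins [[336.29872365 225.49815523]
 [351.40757327 233.42884482]]
0.1 [354. 137.] [ 0.569 -0.62   0.1  ] [0.85 0.62 0.3 ]
0.1 [419. 152.] [ 0.65  -0.295  0.1  ] [ 0.711 -0.235  0.163]
0.1 [497. 149.] [ 0.574 -0.549  0.1  ] [ 0.595 -0.528  0.107]
0.1 [393. 159.] [ 0.676 -0.195  0.101] [ 0.719 -0.151  0.127]
0.1 [353. 204.] [0.579 0.027 0.102] [0.602 0.042 0.117]
0.1 [246. 218.] [0.664 0.373 0.1  ] [0.701 0.407 0.168]
0.1 [320. 213.] [0.593 0.145 0.101] [0.616 0.159 0.115]
0.1 [211. 241.] [0.564 0.429 0.1  ] [0.746 0.619 0.131]
0.1 [347. 239.] [0.465 0.09  0.1  ] [0.485 0.13  0.109]
0.06 [377. 140.] [ 0.493 -0.62   0.06 ] [0.85 0.62 0.3 ]
0.06 [452. 153.] [ 0.599 -0.467  0.06 ] [ 0.704 -0.326  0.103]
0.06 [418. 155.] [ 0.644 -0.295  0.06 ] [ 0.711 -0.233  0.163]
0.06 [392. 164.] [ 0.668 -0.198  0.061] [ 0.723 -0.145  0.127]
0.06 [335. 217.] [ 0.465 -0.018  0.06 ] [0.697 0.215 0.117]
0.06 [247. 223.] [0.651 0.365 0.061] [0.702 0.416 0.168]
0.06 [212. 243.] [0.564 0.428 0.06 ] [0.746 0.62  0.131]
```

View pics/crop2.png

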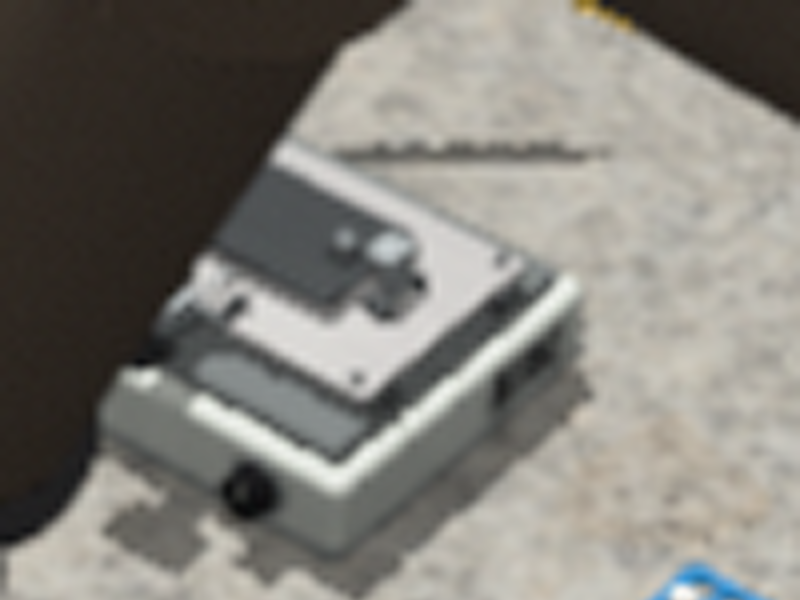

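The right pin is at crop (345,240), about 1 px from its projection, so a 2–3 mm correction may be due. Nothing tall is in the way, so I'm moving to the pad.

Emit:
send_rows(motion="1 0.025 0.05 0 0 0 -4; 1 0.025 0.05 0 0 0 -4; 1 0.025 0.05 0 0 0 -4; 1 0.025 0.05 0 0 0 -4; 1 0.025 0.05 0 0 0 -4", force=20)

```text
clock: 0.72
position: [0.2926, -0.3504, 0.2921]
ee_rot: [-3.139, 0.127, 0.0]
force: [1.7, 0.1, 0.3]
width: 0.504
gripper_force: 0.0
```

```bash
python3 - <<'E'
from h import *
mt=arm.camera_model('top');ms=arm.camera_model('scene')
o1,d1=ray(mt,[[(428.3+.25)/4-.5+240,(105.68+.25)/4-.5+180]]);o2,d2=ray(ms,[[352.7,234.6]])
A=np.c_[d1[0],-d2[0]];s=np.linalg.lstsq(A,o2-o1,rcond=None)[0];print(o1+d1[0]*s[0],o2+d2[0]*s[1])
E
```

```text
[0.59897395 0.05420324 0.09195012] [0.59964493 0.05379446 0.09245084]
```

Emit:
send_rows(motion="1 0.021 0.051 0 0 0 -2.8; 1 0.021 0.051 0 0 0 0; 1 0.021 0.051 0 0 0 0; 1 0.021 0.051 0 0 0 0; 1 0.021 0.051 0 0 0 0")

```text
clock: 1.35
position: [0.3974, -0.0956, 0.2923]
ee_rot: [3.135, -0.2, 0.0]
force: [1.4, -0.5, -0.5]
width: 0.013
gripper_force: 0.0
```

Emit:
send_rows(motion="1 0.021 0.051 0 0 0 0; 1 0.021 0.051 -0.02 0 0 0; 1 0.021 0.051 -0.04 0 0 0; 1 0.021 0.049 -0.04 0 0 0; 1 0 0 0 0 0 0")

```text
clock: 1.98
position: [0.4772, 0.1012, 0.1952]
ee_rot: [-3.135, 0.19, 0.008]
force: [-1.1, -1.1, 1.1]
width: 0.004
gripper_force: 0.0
```

Emit:
send_rows(motion="1 0.006 0.005 -0.01 0 0 0; 1 0 0 -0.015 0 0 0; 1 0 0 -0.008 0 0 0; 1 0 0 -0.008 0 0 0; 1 0 0 0 0 0 0")

```text
clock: 2.6
position: [0.4839, 0.102, 0.1566]
ee_rot: [3.135, -0.2, -0.001]
force: [-1.0, -0.2, 0.3]
width: -0.003
gripper_force: 0.3
```

Emit:
send_rows(motion="1 0 0 -0.007 0 0 0; 1 0 0 -0.007 0 0 0; 1 0 0 -0.004 0 0 0; 1 0 0 0 0 0 0; 1 0 0 0 0 0 0")

```text
clock: 3.22
position: [0.4844, 0.1026, 0.1401]
ee_rot: [3.135, -0.2, 0.002]
force: [-4.9, -1.8, 18.1]
width: 0.004
gripper_force: 9.6
```

Emit:
send_rows(motion="1 0 0 -0.003 0 0 0; 1 0 0 0 0 0 0; 1 0 0 0 0 0 0")

```text
clock: 3.6
position: [0.4846, 0.1027, 0.139]
ee_rot: [3.134, -0.2, 0.004]
force: [-14.0, -4.5, 47.9]
width: 0.002
gripper_force: 24.7
```

Lever is hard on its stop. Retracting and going to the block.

Emit:
send_rows(motion="1 0 0 0.02 0 0 0; 0.5 0 0 0.04 0 0 0; 0 0.005 0.035 0.02 0 0 9.6; 0 0.005 0.035 0 0 0 9.6; 0 0.005 0.035 0 0 0 9.6")

```text
clock: 4.22
position: [0.4994, 0.2085, 0.2163]
ee_rot: [3.085, 0.594, 0.001]
force: [-0.4, -0.6, -0.5]
width: 0.39
gripper_force: 0.0
```

Emit:
send_rows(motion="0 0.005 0.035 0 0 0 9.6; 0 0.005 0.035 0 0 0 9.6; 0 0.005 0.035 0 0 0 9.6; 0 0.005 0.035 0 0 0 9.6; 0 0.005 0.03 0 0 0 9.6")

```text
clock: 4.85
position: [0.5241, 0.3789, 0.2156]
ee_rot: [-2.576, -1.798, 0.0]
force: [0.4, -0.4, 0.5]
width: 0.934
gripper_force: 0.0
```

Emit:
send_rows(motion="0 0 0 0 0 0 0; 0 0 0 0 0 0 0")

```text
clock: 5.1
position: [0.5241, 0.3767, 0.2154]
ee_rot: [2.583, 1.788, -0.002]
force: [0.9, 0.1, -1.0]
width: 0.999
gripper_force: 0.0
```

```bash
python3 - <<'E'
from h import *
ims=[]
for n in('scene','top'):
    im,d,m=grab(n); np.savez(f'{n}1.npz',im=im,d=d)
    u,v=proj(m,[[.597,.091,.1]])[0].round().astype(int); print(n,u-40,v-40)
    ims.append(cv2.resize(im[v-40:v+40,u-40:u+40],(400,400),interpolation=cv2.INTER_CUBIC))
cv2.imwrite('pics/s1.png',np.hstack(ims))
E
```

```text
scene 304 190
top 297 169
```

View pics/s1.png

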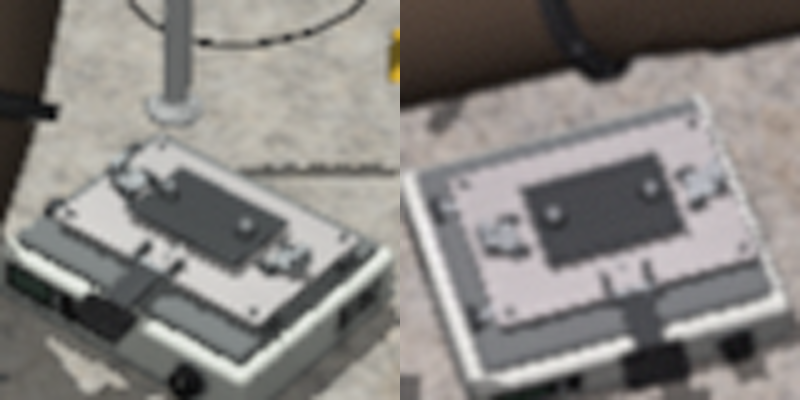

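The catches are folded open. The pins are now visible in both views: scene crop (170,185) and (246,224), top crop (153,213) and (250,187). I'll triangulate them.

```bash
cat > m4.py <<'E'
from h import *
R={}
for n,off,pins in(('scene',(304,190),((170,185),(246,224))),('top',(297,169),((153,213),(250,187)))):
    z=np.load(n+'1.npz');im=z['im'];m=arm.camera_model(n);S=10
    g=cv2.cvtColor(cv2.resize(im[off[1]:off[1]+80,off[0]:off[0]+80],None,fx=S,fy=S,interpolation=cv2.INTER_CUBIC),cv2.COLOR_BGR2GRAY)
    F=lambda p:(np.array(p,float)+.5)/S-.5+off
    th=cv2.morphologyEx(g,cv2.MORPH_TOPHAT,np.ones((61,61)))
    px=[]
    for x,y in pins:
        x0,y0=2*x-24,2*y-24; w=np.clip(th[y0:y0+48,x0:x0+48].astype(float)-30,0,None);v,u=np.mgrid[y0:y0+48,x0:x0+48]
        px.append([(u*w).sum()/w.sum(),(v*w).sum()/w.sum()])
    px=F(px);R[n]=ray(m,px);P=onplane(m,px,.099);print(n,px.round(2).tolist(),P.round(4).tolist(),P.mean(0).round(4))
    dk=cv2.morphologyEx((g<95).astype(np.uint8),cv2.MORPH_OPEN,np.ones((9,9)))
    k,l,s,c=cv2.connectedComponentsWithStats(dk); mid=np.mean(pins,0)*2
    i=l[int(mid[1]),int(mid[0])]; cs,_=cv2.findContours((l==i).astype(np.uint8),cv2.RETR_EXTERNAL,cv2.CHAIN_APPROX_NONE)
    Q=onplane(m,F(max(cs,key=cv2.contourArea).reshape(-1,2)),.092);print(' heater',cv2.minAreaRect((Q[:,:2]*1000).astype(np.float32)))
(o1,d1),(o2,d2)=R['scene'],R['top']
for a,b in zip(d1,d2):
    s=np.linalg.lstsq(np.c_[a,-b],o2-o1,rcond=None)[0];print('tri',o1+a*s[0],o2+b*s[1])
E
python3 m4.py
```

```text
scene [[336.56, 225.26], [352.72, 234.28]] [[0.6063, 0.1264, 0.099], [0.594, 0.0508, 0.099]] [0.6002 0.0886 0.099 ]
 heater ((590.705810546875, 90.51747131347656), (122.05886840820312, 69.59883117675781), 82.87403869628906)
top [[327.18, 211.17], [346.62, 205.97]] [[0.6038, 0.1255, 0.099], [0.5951, 0.0563, 0.099]] [0.5994 0.0909 0.099 ]
 heater ((594.926513671875, 91.33653259277344), (96.20000457763672, 65.8685302734375), 82.9573974609375)
tri [0.60417932 0.12514574 0.10093121] [0.60312193 0.1257807  0.10016545]
tri [0.59967   0.0538214 0.0938881] [0.59846044 0.05455953 0.09298507]
```

Emit:
send_rows(motion="0 0.003 0 -0.05 0 0 0; 0 0 0 -0.05 0 0 0; 0 0 0 -0.03 0 0 0; 0 0 0 -0.01 0 0 0; 0 0 0 0 0 0 0")

```text
clock: 5.82
position: [0.5274, 0.3772, 0.0764]
ee_rot: [2.582, 1.79, 0.0]
force: [-0.0, 0.0, 0.1]
width: 1.001
gripper_force: 0.0
```

Emit:
send_rows(motion="0.5 0 0 0 0 0 0; 0.6 0 0 0 0 0 0; 0.7 0 0 0 0 0 0; 0.8 0 0 0 0 0 0; 0.8 0 0 0 0 0 0", force=35)

```text
clock: 6.45
position: [0.5275, 0.3774, 0.0764]
ee_rot: [2.581, 1.79, 0.001]
force: [0.7, -1.0, 3.6]
width: 0.606
gripper_force: 35.0
```

Emit:
send_rows(motion="0.8 0 0 0.01 0 0 0; 0.8 0 0 0.03 0 0 0; 0.8 0 0 0.04 0 0 0; 0.8 0 0 0.04 0 0 0; 0.8 0 0 0 0 0 0")

```text
clock: 7.08
position: [0.5277, 0.3789, 0.1994]
ee_rot: [-2.58, -1.791, -0.008]
force: [1.1, 0.5, -4.9]
width: 0.612
gripper_force: 35.0
```

Emit:
send_rows(motion="0.8 0.012 -0.048 0.005 0 0 2.3; 0.8 0.012 -0.048 0 0 0 2.3; 0.8 0.012 -0.048 0 0 0 2.3; 0.8 0.012 -0.048 0 0 0 2.3; 0.8 0.012 -0.048 0 0 0 2.3")

```text
clock: 7.7
position: [0.5865, 0.1354, 0.1994]
ee_rot: [-2.386, -2.042, 0.004]
force: [0.3, -0.1, -4.6]
width: 0.609
gripper_force: 35.0
```

Emit:
send_rows(motion="0.8 0.01 -0.048 0 0 0 2; 0.8 0 0 0 0 0 0; 0.8 0 0 0 0 0 0")

```text
clock: 8.07
position: [0.5964, 0.0893, 0.1998]
ee_rot: [-2.352, -2.08, 0.002]
force: [-0.2, 0.5, -4.5]
width: 0.607
gripper_force: 35.0
```

```bash
cat > m5.py <<'E'
from h import *
s=arm.observe();p=s['position'];print(p,s['ee_rot'],s['force'])
ims=[]
for n in('scene','top'):
    im,d,m=grab(n); np.savez(f'{n}2.npz',im=im,d=d)
    u,v=proj(m,[[p[0],p[1],p[2]-.04]])[0].round().astype(int); print(n,u-40,v-40)
    ims.append(cv2.resize(im[v-40:v+40,u-40:u+40],(400,400),interpolation=cv2.INTER_CUBIC))
cv2.imwrite('pics/s2.png',np.hstack(ims))
E
python3 m5.py
```

```text
[0.59635195 0.08933879 0.19984859] [-2.35219406e+00 -2.08008250e+00  2.16488381e-03] [-0.18473309  0.53773616 -4.4657801 ]
scene 305 177
top 298 159
```

View pics/s2.png

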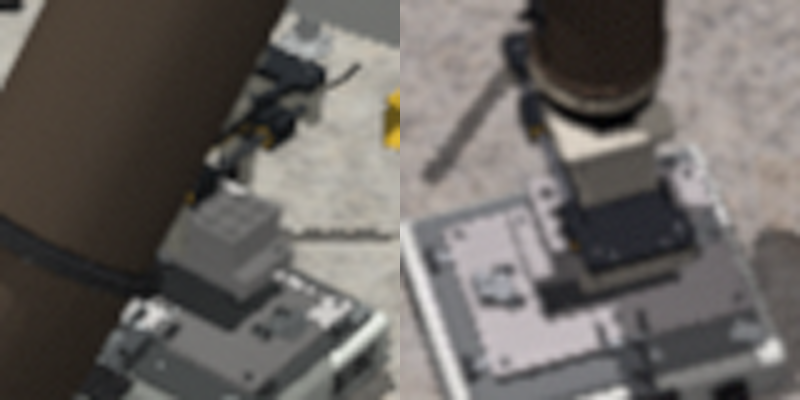

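The block is held square over the seat, and the scene view shows its wells intact. Descending until contact.

Emit:
send_rows(motion="0.8 0.0015 0.001 -0.01 0 0 0; 0.8 0 0 -0.004 0 0 0; 0.8 0 0 -0.002 0 0 0; 0.8 0 0 -0.002 0 0 0; 0.8 0 0 0 0 0 0")

```text
clock: 8.8
position: [0.5986, 0.0905, 0.183]
ee_rot: [-2.353, -2.082, 0.0]
force: [0.1, -0.4, -4.4]
width: 0.607
gripper_force: 35.0
```

Emit:
send_rows(motion="0.8 0 0 -0.001 0 0 0; 0.8 0 0 -0.001 0 0 0; 0.8 0 0 -0.001 0 0 0; 0.8 0 0 0 0 0 0")

```text
clock: 9.3
position: [0.5986, 0.0904, 0.18]
ee_rot: [-2.353, -2.082, 0.0]
force: [0.2, -0.2, -4.7]
width: 0.607
gripper_force: 35.0
```

Emit:
send_rows(motion="0.8 0 0 -0.001 0 0 0; 0.8 0 0 -0.001 0 0 0; 0.8 0 0 0 0 0 0")

```text
clock: 9.68
position: [0.5986, 0.0905, 0.1779]
ee_rot: [-2.353, -2.082, 0.0]
force: [0.2, -0.1, -3.5]
width: 0.607
gripper_force: 35.0
```

Emit:
send_rows(motion="0.8 0 0 -0.001 0 0 0; 0.8 0 0 -0.001 0 0 0; 0.8 0 0 0 0 0 0")

```text
clock: 10.05
position: [0.5986, 0.0905, 0.176]
ee_rot: [-2.353, -2.082, 0.0]
force: [-0.1, -0.4, -4.6]
width: 0.607
gripper_force: 35.0
```

No contact 4 mm below the pin tips, so it is entering the bores. Carrying on.

Emit:
send_rows(motion="0.8 0 0 -0.001 0 0 0; 0.8 0 0 -0.001 0 0 0; 0.8 0 0 0 0 0 0")

```text
clock: 10.42
position: [0.5986, 0.0906, 0.174]
ee_rot: [-2.353, -2.082, -0.0]
force: [0.2, -0.2, -4.2]
width: 0.609
gripper_force: 35.0
```

Emit:
send_rows(motion="0.8 0 0 -0.001 0 0 0; 0.8 0 0 -0.001 0 0 0; 0.8 0 0 0 0 0 0")

```text
clock: 10.8
position: [0.5986, 0.0906, 0.172]
ee_rot: [-2.353, -2.082, -0.0]
force: [0.4, 0.5, -4.9]
width: 0.606
gripper_force: 35.0
```

Emit:
send_rows(motion="0.8 0 0 -0.001 0 0 0; 0.8 0 0 -0.001 0 0 0; 0.8 0 0 -0.001 0 0 0; 0.8 0 0 0 0 0 0; 0.8 0 0 0 0 0 0")

```text
clock: 11.42
position: [0.5986, 0.0906, 0.169]
ee_rot: [-2.353, -2.082, -0.0]
force: [-0.1, 2.3, -5.4]
width: 0.606
gripper_force: 35.0
```

Emit:
send_rows(motion="0.8 0 0 -0.001 0 0 0; 0.8 0 0 -0.001 0 0 0; 0.8 0 0 -0.001 0 0 0; 0.8 0 0 0 0 0 0")

```text
clock: 11.92
position: [0.5987, 0.0906, 0.1664]
ee_rot: [2.352, 2.082, 0.001]
force: [-2.9, -0.1, 5.3]
width: 0.61
gripper_force: 35.0
```

The heater spring is being compressed. Pressing on to the stop.

Emit:
send_rows(motion="0.8 0 0 -0.001 0 0 0; 0.8 0 0 -0.001 0 0 0; 0.8 0 0 -0.001 0 0 0; 0.8 0 0 0 0 0 0")

```text
clock: 12.42
position: [0.5987, 0.0906, 0.1637]
ee_rot: [2.352, 2.082, 0.001]
force: [-2.6, -0.9, 8.1]
width: 0.606
gripper_force: 35.0
```

Emit:
send_rows(motion="0.8 0 0 -0.001 0 0 0; 0.8 0 0 -0.0005 0 0 0; 0.8 0 0 0 0 0 0; 0.8 0 0 0 0 0 0")

```text
clock: 12.92
position: [0.5987, 0.0907, 0.1632]
ee_rot: [2.352, 2.081, 0.001]
force: [-6.8, -1.9, 18.0]
width: 0.608
gripper_force: 35.0
```

Stalled at TCP z 0.1632, where 0.1634 was expected, with the force rising sharply: it is on the stop. One look before handing in.

```bash
sed -i 's/s2.png/s3.png/;s/40:v+40,u-40:u+40/30:v+50,u-40:u+40/' m5.py; python3 m5.py
```

```text
[0.59868982 0.09066524 0.16323311] [2.35189042e+00 2.08104216e+00 6.21274221e-04] [-6.76720087 -1.8863244  17.98638322]
scene 304 184
top 297 165
```

View pics/s3.png

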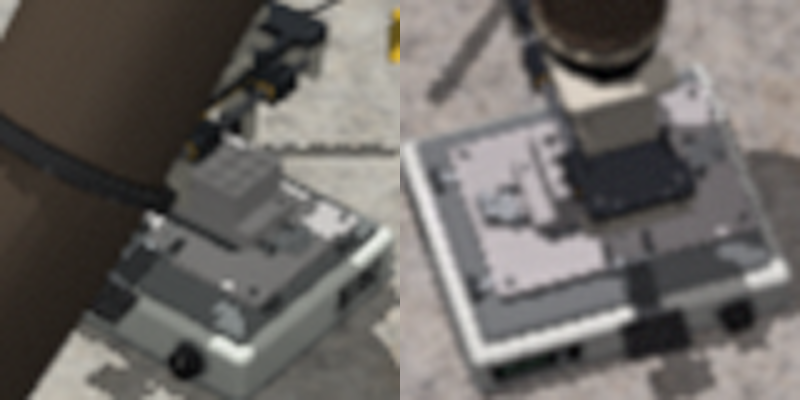

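The block sits flat and square on the heater plate (scene crop (220,210)). The lever pad is still down (top crop (657,335)) and the catches are open.

```bash
python3 -c "
from cell import arm
print(arm.sign_off())"
```

```text
the job is handed in; nothing more can be done
None
```

The release lever is down with the catches open, and the block is on both pins, held pressed against the heater plate's stop; I handed the job in at about 13 s on the robot's clock, and no verdict came back.

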